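# Catch the sprung clamp jaw half open and push the ballast in

## Robot

A 6-joint arm with a two-finger parallel gripper is mounted at the origin on a cart in front of the work surface, level with it; the furniture and walls round the work are solid. World frame = base frame: x ahead of the robot, y to its left, z up, the work surface at z = 0. Lengths are in m, angles in rad, forces in N, time in s.
With the tool pointing down it reaches from about 0.275 to 0.875 m from the base axis. Payload 12.5 kg.
Tool frame: the origin (TCP) lies on the centre line of the jaws, within the pads' length; the fingertips stand 8 mm ahead of it and the grasp point (between the pads) lies 11 mm behind it (robot.finger_overhang is the distance from the TCP to the fingertips, in m); z points along the fingers, y is the line along which they close (so a half turn about z gives the same grasp; the last joint's range is limited). The gripper opens to 85 mm and grips with 20 to 120 N. Pads are 22 mm wide; open, the fingers measure 114 mm over their backs; the gripper's body (76 mm by 85 mm) begins 54 mm behind the grasp point. The pads swing forward as they close: fully open they stand 13 mm farther back than shut.
Start: joints at [1.049, 0.351, 1.652, -0, 1.139, -0.085], TCP at [0.233, 0.498, 0.239] pointing down, gripper open.
Joint ranges: [-2.75, 2.75], [-0.79, 2.1], [0.01, 2.65], [-1.57, 4.71], [0.07, 3.14], [-2.87, 2.87]. Speed limits (rad/s): [2.22, 2.22, 2.79, 3.14, 3.14, 3.14].

## Interface

Orientations are given as a unit quaternion [w, x, y, z].
In Python, from bench import robot gives the robot as it stands.
- The arm moves only by the tool step_arm, never from a script. Its argument "series" is a list of rows, each a list of 3 entries, a list of its own where there are three numbers: the opening, from 0 (shut) to 1 (fully open), then the shift along the tool's x, y, z in cm, then the turn, a rotation vector about the tool's x, y, z in degrees. A call has 1 to 20 rows; each row is the pose to reach, as a shift and turn from the pose commanded when the call began, along the tool's axes at that moment; what a row does not reach only later rows make up. A row lasts 1/10 s, in which the tool goes at most 50 mm and 8.59 degrees, less where a joint would pass 70% of its speed; a pose out of reach is approached as far as the arm can. A call with a gripper value outside its range is refused whole. The fingers move at their own pace and stop on an object; "newtons" is the grip in N (left out, the last holds). Time passes only in rows, so rows that repeat a pose let the fingers close. It gives the time, the measured TCP pose, the force, the opening and the grip force at its end, in the units of the state.
- robot.get_obs(): the state, without advancing time (a new reading comes with each control period).
- robot.capture(name): name is "scene" or "top" or "wrist"; returns a dict with "pixels" (400x640x3 uint8, red, green, blue), "z_map" (400x640 float32, m along the optical axis (not along the pixel's ray), 0 where there is no reading), "fx", "fy", "cx", "cy" (pixels), "k1" (the pictures are not rectified: a ray, as slopes to the right and down, at radius r is drawn at 1 + k1 r^2 times it, then the intrinsics apply), "eye" and "rotation" of the camera in the world; the wrist camera has in their place "T_tool_cam" (4x4, takes a point from camera to tool coordinates, whose origin is the TCP and whose axes are the flange's). Camera axes: x right, y down, z forward; pixel columns grow to the right and rows downward; lengths in m; the calibration is good to about 2 mm. A picture is of the moment at which its call begins: read the wrist's pose just before it.
- robot.job_done(): hands the job in; it is judged then, once.
The state is a dict: "clock": time; "joints": joint angles; "dq": joint speeds; "tau": joint torques, N m; "tool_pos": TCP position; "orientation": TCP orientation; "wrist_force": force on the tool from outside, world axes, zero at the start; "ft_torque": the same for the moment, N m; "grip_width": opening from 0.0 (shut) to 1.0 (fully open); "gripper_force": force on a finger pad.
Only numpy, scipy, OpenCV 4.12 (cv2) and the standard library are available. Lean on these libraries where they do the work, as an engineer would, in place of code of your own. Each camera call takes 0.05 s, during which the arm holds its last target. There are 200 camera calls.

## Task

Load the test clamp without gripping or lifting anything. With the fingertips push the upright plate of the sprung jaw back (away from the rail in front of it) until it is past its stop pin, then let go so that it springs back and catches on the pin half open; leave the pin itself alone. Then push the lamp ballast along its lane, past the open jaw, until it rests against the end stop, and leave the other things on the bench where they are.

Things in the scene. Friction and masses are not known exactly. Their poses are not given: they have to be found in the camera images.
- fixture: Test clamp of aluminium and dark steel, fixed on the bench, turned up to 0.35 rad either way. Origin on the bench top; its x points away from the robot, y along the lane (left), z up; all 'fixture' coordinates below are in mm in this frame. Base plate 10 mm thick, x -42 to 38, y -120 to 135, with a rear wing to x = 135 at y -115 to -5.
- lane (a point): Middle of the lane's floor, at fixture (0, 10, 10). The lane is the 47 mm wide strip from x = -24 to 23 between a near rail (x -34 to -24, y -118 to 132) and a far rail (x 23 to 33, y -17 to 132), rail tops at z = 24; open at its +y end. The jaw sits where there is no far rail, at y -90 to -30.
- end_stop (a point): Middle of the foot of the end stop's face, at fixture (0, -105, 10): where the leading end of the ballast must arrive. The end stop is a dark block across the lane's -y end, 10 mm thick, its top at z = 32.
- jaw (a joint): Slide of the steel jaw along fixture x: 0 = forward, blocking the lane (face at x = 2); 0.044 m = fully back. A spring drives it forward, 3 N at 0, 7 N at 0.044; lifting the pin adds about 3 N. The pin rides over a tooth on the jaw and drops behind it at 0.024: let go beyond that, the jaw returns to 0.024 and stays (face at x = 26, lane clear). Let go earlier, it returns to 0.
- push_plate (a point): On the front (-x) face of the jaw's upright steel push plate, moves with the jaw; at fixture (4 + jaw travel, -60, 64). The plate is 44 mm wide along y, 10 mm thick, top at z = 78. Push it toward +x, anywhere from z = 50 to 75; nothing stands in front of it at that height.
- stop_pin: Upright sprung steel pin, 8 mm across, with a black knob 16 mm wide, in a bridge behind the jaw (x 74 to 96, y -95 to -25, top z = 53) at fixture (85, -60). Origin at its lower tip, at z = 25 when down, as at the start; it rises by itself up to 9 mm while the tooth passes, then falls. Knob top at z = 66 when down.
- ballast: Grey lamp ballast, loose, 0.3 to 0.6 kg, lying in the lane, long side along y. Origin: centre of its underside (z = 10). Box 40 x 96, 29 mm high, a flat 2 mm ear sticking out 15 mm at each end (126 over all), a terminal block on top of one end (to 37 mm). Push its +y end face, 48 mm from the origin, free above the rails at z 24 to 39. Fully home its origin is at fixture y = -42.
- starter: White tube starter, 22 mm across, 42 mm tall, standing loose on the bench behind the far rail. Origin: centre of its underside.
- cap: Blue capacitor, 25 mm across, 42 mm tall, standing loose on the bench behind the far rail. Origin: centre of its underside.
- driver_yellow: Yellow-handled screwdriver, 155 mm long and 23 mm thick, loose on the bench in front of the clamp. Origin: centre of its underside.
- cutters: Blue-handled side cutters, 132 mm long, 11 mm thick, loose on the bench to the right. Origin: centre of the underside.
- strip: White screw terminal strip, 80 mm long, 15 mm tall, loose on the bench to the right rear. Origin: centre of the underside.
Not all that is in view belongs to the job. Leave any orange look-alike of the ballast alone.

How it is judged:
On the way, in this order (a step that is already met when the one before it is completed fails the run):
1. the jaw is pushed back past its stop pin (value of joint jaw above 0.029 m), for 0.05 s.
2. the jaw has sprung forward and is caught on the lowered pin, half open (value of joint jaw between 0.021 and 0.0265 m and velocity of joint jaw between -0.005 and 0.005 m/s and z of stop_pin in the frame of fixture below 0.0275 m), for 0.2 s.
3. the ballast rests against the end stop (y of ballast in the frame of fixture below -0.037 m), for 0.1 s.
At the end, for the whole second after the job is handed in: The jaw stands caught on the lowered stop pin (jaw value 0.021 to 0.0265 m, pin within 2.5 mm of its lowest place), and the ballast lies flat and still in the lane within 5 mm of resting against the end stop (value of joint jaw between 0.021 and 0.0265 m and z of stop_pin in the frame of fixture below 0.0275 m and y of ballast in the frame of fixture between -0.046 and -0.037 m and x of ballast in the frame of fixture between -0.008 and 0.008 m and z of ballast in the frame of fixture below 0.013 m and angle between the y axis of ballast and the y axis of fixture, either way round below 0.12 rad and linear speed of ballast below 0.01 m/s); the robot touches nothing.
It fails at once if the ballast was lifted or tipped (z of ballast in the frame of fixture above 0.02 m or angle between ballast's own z axis and vertical above 0.25 rad).
It fails at once if the robot pushed or pulled the stop pin (contact force between any of the arm, the fingers and stop_pin above 1 N).
It fails at once if another thing on the bench was moved (distance of any of starter, cap, driver_yellow, cutters, strip from where it was at the start of the episode above 0.015 m).
It fails at once if the ballast was taken between the fingers (x of the grasp point in the frame of ballast between -0.018 and 0.018 m and y of the grasp point in the frame of ballast between -0.045 and 0.045 m and z of the grasp point in the frame of ballast between -0.01 and 0.044 m).
It fails at once if the jaw's push plate was taken between the fingers (x of the grasp point in the frame of push_plate between 0.001 and 0.01 m and y of the grasp point in the frame of push_plate between -0.02 and 0.02 m and z of the grasp point in the frame of push_plate between -0.05 and 0.028 m).
It also fails if it takes over 48 s, if anything falls off the work surface, if the arm or the gripper's body presses on something with over 40 N, if the wrist force passes 120 N, or if a joint passes its speed limit or range.

## Working session

There is one attempt and no reset: what is moved stays moved. The work goes in short steps, Python scripts to look and compute and a tool call to move; the robot and the scene stay as the last step left them, time stands still between calls to the robot, and variables do not carry over. Pictures are saved under pics/ and viewed, at most 10 in all, crops included, and the job is handed in when it is done.

Besides the shell and the picture viewer there is one more tool, called after "Emit:" by a JSON object that holds its "method" and its "body", one argument or row to a line. step_arm: Moves the arm, as the interface text tells. Its arguments: {"type":"object","properties":{"series":{"type":"array","items":{"type":"array"}},"newtons":{"type":"number"}},"required":["series"]}

```bash
mkdir -p pics; ls; cat > h.py <<'E'
import numpy as np, cv2, pickle
from bench import robot
def cap(n,f):
    o=robot.get_obs(); c=robot.capture(n); c['obs']=o
    cv2.imwrite(f'pics/{f}.png',c['pixels'][:,:,::-1]); pickle.dump(c,open(f'{f}.pkl','wb')); return c
def cloud(c):
    H,W=c['z_map'].shape; u,v=np.meshgrid(np.arange(W),np.arange(H))
    K=np.array([[c['fx'],0,c['cx']],[0,c['fy'],c['cy']],[0,0,1.]])
    p=cv2.undistortPoints(np.stack([u,v],-1).reshape(-1,1,2).astype(float),K,np.array([c['k1'],0,0,0.])).reshape(H,W,2)
    z=c['z_map'][...,None]; P=np.concatenate([p*z,z],-1)
    return P@np.array(c['rotation']).T+np.array(c['eye'])
E
python3 - <<'E'
from h import *
for n in('scene','top'):
    c=cap(n,n); print(n,c['fx'],c['k1'],c['eye'],c['rotation'])
o=robot.get_obs(); print(o)
E
```

```text
pics
scene 474.96230501355916 -0.0014656662928934467 [ 0.20159755 -0.7782189   0.84368063] [-0.36423949  0.90182905 -0.21281487  0.09350827]
top 447.86449399110785 -0.037320034997737145 [ 0.38736729 -0.10503914  1.04110468] [-0.05482024  0.71027661 -0.69959922  0.05534274]
{'clock': 0.1, 'joints': array([ 1.04937173e+00,  3.51180476e-01,  1.65237008e+00, -1.01181654e-05,
        1.13910995e+00, -8.45798811e-02]), 'dq': array([ 0.0002165 , -0.00142461, -0.00156547, -0.0001161 , -0.00165913,
        0.00088171]), 'tau': array([ 2.70019682e-04, -5.06836903e+01, -2.91877234e+01, -1.64510088e-04,
        2.64561000e-03,  4.20273565e-06]), 'tool_pos': array([0.23251574, 0.49810586, 0.23880949]), 'orientation': array([-1.54931162e-04,  2.16687635e-01,  9.76240843e-01, -5.10970977e-04]), 'wrist_force': array([ 0.43756788,  0.79164263, -0.22047789]), 'ft_torque': array([-0.00824071, -0.0297418 , -0.0656177 ]), 'gripper_force': 0.0, 'grip_width': 1.0001258627667842}
```

Rotation is a quaternion.

```bash
python3 - <<'E'
s=open('h.py').read()
s=s.replace("@np.array(c['rotation']).T","@R.from_quat(np.array(c['rotation'])[[1,2,3,0]]).as_matrix().T").replace("import numpy","from scipy.spatial.transform import Rotation as R\nimport numpy",1)
open('h.py','w').write(s)
E
python3 - <<'E'
from h import *
c=pickle.load(open('top.pkl','rb')); P=cloud(c)
for v in range(60,400,60): print([tuple(np.round(P[v,u],3)) for u in range(80,640,120)])
E
```

```text
[(np.float64(0.901), np.float64(0.487), np.float64(0.004)), (np.float64(0.906), np.float64(0.186), np.float64(-0.003)), (np.float64(0.91), np.float64(-0.114), np.float64(-0.003)), (np.float64(0.914), np.float64(-0.413), np.float64(0.0)), (np.float64(0.818), np.float64(-0.598), np.float64(0.204))]
[(np.float64(0.744), np.float64(0.471), np.float64(0.003)), (np.float64(0.748), np.float64(0.176), np.float64(-0.001)), (np.float64(0.753), np.float64(-0.116), np.float64(-0.001)), (np.float64(0.757), np.float64(-0.407), np.float64(0.001)), (np.float64(0.765), np.float64(-0.707), np.float64(-0.002))]
[(np.float64(0.594), np.float64(0.454), np.float64(0.006)), (np.float64(0.6), np.float64(0.168), np.float64(-0.002)), (np.float64(0.593), np.float64(-0.117), np.float64(0.052)), (np.float64(0.608), np.float64(-0.402), np.float64(0.003)), (np.float64(0.613), np.float64(-0.694), np.float64(-0.001))]
[(np.float64(0.452), np.float64(0.441), np.float64(0.003)), (np.float64(0.457), np.float64(0.16), np.float64(0.001)), (np.float64(0.461), np.float64(-0.119), np.float64(0.011)), (np.float64(0.465), np.float64(-0.399), np.float64(0.002)), (np.float64(0.469), np.float64(-0.684), np.float64(0.001))]
[(np.float64(0.314), np.float64(0.431), np.float64(-0.001)), (np.float64(0.322), np.float64(0.145), np.float64(0.03)), (np.float64(0.325), np.float64(-0.121), np.float64(-0.0)), (np.float64(0.328), np.float64(-0.396), np.float64(-0.0)), (np.float64(0.33), np.float64(-0.676), np.float64(-0.003))]
[(np.float64(0.109), np.float64(0.603), np.float64(-0.365)), (np.float64(0.051), np.float64(0.32), np.float64(-0.718)), (np.float64(0.063), np.float64(-0.135), np.float64(-0.694)), (np.float64(0.049), np.float64(-0.613), np.float64(-0.797)), (np.float64(0.05), np.float64(-1.1), np.float64(-0.801))]
```

View pics/top.png

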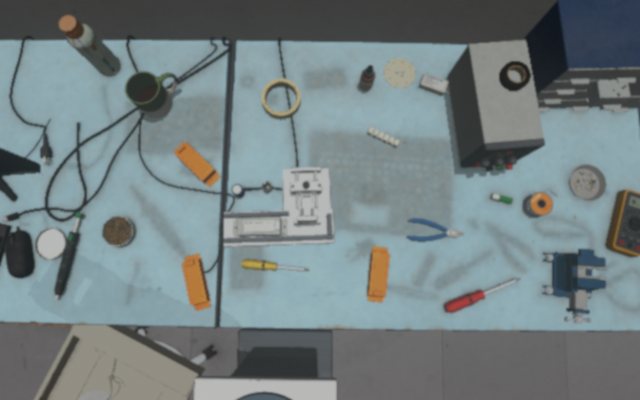

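View pics/scene.png

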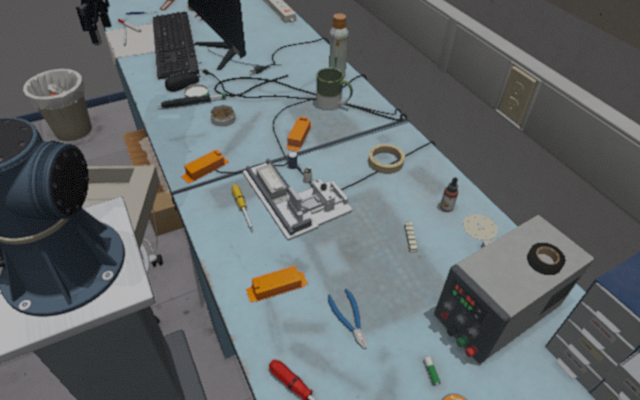

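The top view shows the clamp at (222-332, 167-243) with the grey ballast in its lane at about (255,227). The candidates for the ballast are the grey body at (255,227) and the orange look-alikes at (197,163), (195,280) and (378,274). The description says grey and in the lane, so I choose the first. Starter and cap are near (238,190) and (267,187). I'll check the choice in a close crop and fit the pose.

```bash
cat > fit.py <<'E'
from h import *
from scipy.optimize import differential_evolution, minimize
# template boxes: x0,x1,y0,y1,z (mm, fixture)
B=[(-42,38,-120,135,10),(38,135,-115,-5,10),(-34,-24,-118,132,24),(23,33,-17,132,24),(-24,23,-120,-110+5,32),(74,96,-95,-25,53)]
def tmpl(x,y):
    h=np.zeros_like(x)
    for a,b,c,d,z in B: h=np.where((x>a)&(x<b)&(y>c)&(y<d),np.maximum(h,z),h)
    return h
def fit(P,x0,y0):
    p=P.reshape(-1,3); p=p[(abs(p[:,0]-x0)<.22)&(abs(p[:,1]-y0)<.22)&(p[:,2]>-.02)&(p[:,2]<.12)]*1000
    def loc(q):
        c,s=np.cos(q[2]),np.sin(q[2]); d=p[:,:2]-q[:2]
        return c*d[:,0]+s*d[:,1],-s*d[:,0]+c*d[:,1]
    def cost(q):
        x,y=loc(q); m=~((x>-24)&(x<74)&(y>-95)&(y<-25))&~((x>-24)&(x<23)&(y>-20))  # ignore jaw, ballast zone
        return np.minimum(abs(tmpl(x,y)-p[:,2])[m],15).sum()/len(p)+10*(~m).mean()*.3
    r=differential_evolution(cost,[(x0*1000-80,x0*1000+80),(y0*1000-80,y0*1000+80),(-.36,.36)],seed=1,popsize=25,maxiter=120)
    return r.x,r.fun
E
python3 - <<'E'
from fit import *
c=pickle.load(open('top.pkl','rb')); P=cloud(c)
print(P[227,270],P[200,306])
print(fit(P,P[227,270][0]+.02,P[227,270][1]))
cr=cv2.resize(c['pixels'][155:265,205:345,::-1],None,fx=5.4,fy=5.4,interpolation=cv2.INTER_CUBIC); cv2.imwrite('pics/crop.png',cr)
E
```

```text
[ 0.48625123 -0.00617945  0.03947972] [ 0.55163641 -0.08556417  0.02232579]
(array([ 4.93127871e+02, -2.95826242e+01,  5.03653784e-02]), np.float64(2.7527906531179838))
```

View pics/crop.png

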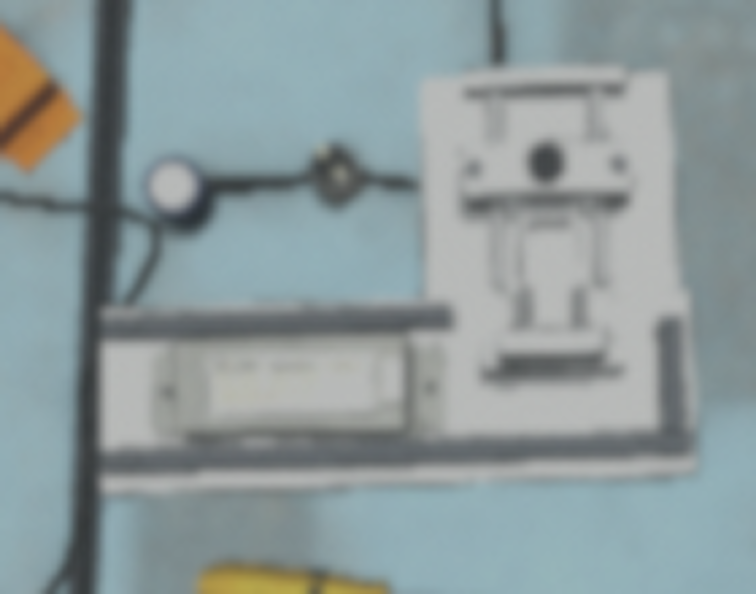

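The crop confirms the grey ballast: body at crop (170-410, 340-435), lying in the lane. The starter and cap stand behind the far rail, and the push plate is at (550,355). The fit gives a plausible fixture pose of (0.493, -0.030, yaw 0.05). Next is a closer look from above.

Emit:
{"method": "step_arm", "body": {
  "series": [
    [0,[-4,-3.1,0],[0,0,-3]],
    [0,[-8,-6.2,0],[0,0,-6]],
    [0,[-12,-9.3,0],[0,0,-9]],
    [0,[-16,-12.3,0],[0,0,-12]],
    [0,[-20,-15.4,0],[0,0,-15]],
    [0,[-24,-18.5,0],[0,0,-18]],
    [0,[-28,-21.6,0],[0,0,-20]],
    [0,[-32,-24.7,0],[0,0,-22]],
    [0,[-36,-27.8,0],[0,0,-24]],
    [0,[-40,-30.9,0],[0,0,-26]],
    [0,[-44,-33.9,0],[0,0,-28]],
    [0,[-48,-37,-1],[0,0,-28]],
    [0,[-48,-37,-1],[0,0,-28]],
    [0,[-48,-37,-1],[0,0,-28]],
    [0,[-48,-37,-1],[0,0,-28]]
  ]
}}

```text
clock: 1.6
tool_pos: [0.5104, -0.0391, 0.2488]
orientation: [-0.001, -0.026, 1.0, 0.0]
wrist_force: [0.0, -0.6, -0.7]
grip_width: -0.007
gripper_force: 0.0
```

```bash
cat >> h.py <<'E'
def wcloud(c):
    o=c['obs']; T=np.array(c['T_tool_cam']); Rt=R.from_quat(np.array(o['orientation'])[[1,2,3,0]]).as_matrix()
    d=dict(c); W=np.eye(4); W[:3,:3]=Rt; W[:3,3]=o['tool_pos']; W=W@T
    d['eye']=W[:3,3]; q=R.from_matrix(W[:3,:3]).as_quat(); d['rotation']=q[[3,0,1,2]]; return cloud(d)
E
python3 - <<'E'
from fit import *
c=cap('wrist','w1'); print(np.round(c['T_tool_cam'],3),c['fx'])
P=wcloud(c); z=P[...,2]; print(np.nanpercentile(P.reshape(-1,3),[5,50,95],axis=0).round(3))
print(fit(P,.493,-.03))
E
```

```text
[[ 0.    -0.952 -0.306  0.079]
 [ 1.     0.001 -0.001  0.001]
 [ 0.001 -0.306  0.952 -0.135]
 [ 0.     0.     0.     1.   ]] 342.55801643254637
[[ 0.362 -0.382 -0.001]
 [ 0.501 -0.04   0.001]
 [ 0.754  0.311  0.316]]
(array([ 4.91707022e+02, -2.82423914e+01,  5.32301095e-02]), np.float64(2.6812196228050738))
```

View pics/w1.png

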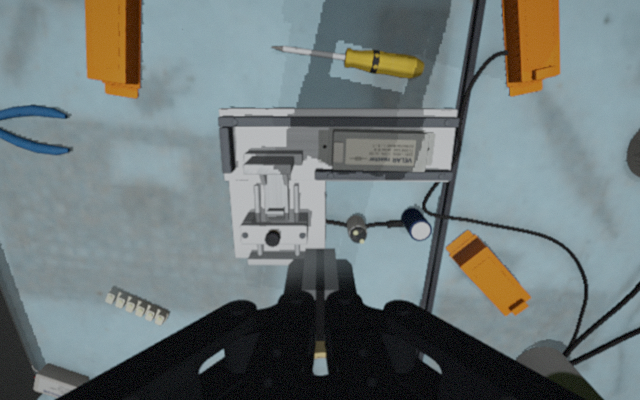

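The wrist view shows the clamp upright plate at (272,158), the ballast at (330-430, 130-170), the pin knob at (272,238), and the shut fingertips at (320,255). Both fits agree within 1.5 mm.

```bash
cat > loc.py <<'E'
from h import *
Q=(492.2,-28.8,.052)
def F(P):
    c,s=np.cos(Q[2]),np.sin(Q[2]); p=P*1000; d=p[...,:2]-Q[:2]
    return np.stack([c*d[...,0]+s*d[...,1],-s*d[...,0]+c*d[...,1],p[...,2]],-1)
E
python3 - <<'E'
from loc import *
for n,f in(('w1',wcloud),('top',cloud)):
    c=pickle.load(open(n+'.pkl','rb')); P=f(c); G=F(P).reshape(-1,3)
    def b(nm,x,y,z):
        m=(G[:,0]>x[0])&(G[:,0]<x[1])&(G[:,1]>y[0])&(G[:,1]<y[1])&(G[:,2]>z[0])&(G[:,2]<z[1]); g=G[m]
        if m.sum()>5: print(n,nm,m.sum(),np.percentile(g,[2,50,98],axis=0).round(1).tolist())
    b('plate',(-25,40),(-100,-20),(66,90)); b('ballast',(-30,30),(-25,130),(32,48)); b('ear',(-18,18),(-20,130),(8,16)); b('knob',(70,100),(-85,-35),(60,72))
    b('stop',(-22,20),(-125,-92),(28,36)); b('nrail',(-40,-22),(-110,120),(20,28)); b('tall+y',(-30,30),(115,200),(15,120))
    if n=='w1':
        o=c['obs'];Rt=R.from_quat(np.array(o['orientation'])[[1,2,3,0]]).as_matrix(); T=((P-o['tool_pos'])@Rt).reshape(-1,3)*1000
        t=T[(abs(T[:,0])<30)&(abs(T[:,1])<40)&(T[:,2]>-60)&(T[:,2]<30)]; print('tips',np.percentile(t,[1,50,99],axis=0).round(1).tolist())
        print('y at tip',np.percentile(t[t[:,2]>-8],[1,99],axis=0).round(1).tolist())
E
```

```text
w1 plate 628 [[2.8, -79.7, 68.2], [6.5, -58.6, 78.0], [12.3, -37.5, 79.5]]
w1 ballast 3644 [[-20.7, 3.8, 37.5], [-2.5, 50.5, 39.6], [17.2, 96.2, 47.1]]
w1 ear 1325 [[-17.3, -18.9, 8.9], [-0.6, 106.4, 11.1], [17.1, 129.1, 13.6]]
w1 knob 200 [[76.0, -66.0, 60.5], [82.5, -59.0, 66.0], [90.2, -52.0, 67.6]]
w1 stop 395 [[-21.5, -113.0, 28.8], [-3.1, -108.0, 32.2], [18.9, -103.3, 33.8]]
w1 nrail 2253 [[-34.9, -105.1, 22.0], [-30.1, 5.4, 24.2], [-25.1, 115.9, 26.1]]
w1 tall+y 227 [[-29.2, 115.3, 15.9], [22.7, 123.5, 24.1], [29.5, 132.6, 26.7]]
tips [[-7.7, -37.8, -59.7], [11.6, 0.7, -47.6], [17.8, 38.3, -0.9]]
y at tip [[7.1, -12.2, -7.9], [12.3, 13.9, 3.5]]
top plate 108 [[4.1, -82.8, 67.9], [8.4, -62.2, 77.7], [14.2, -39.6, 81.7]]
top ballast 749 [[-19.5, 0.9, 35.2], [-0.6, 48.2, 39.7], [19.0, 94.3, 45.0]]
top ear 322 [[-17.3, -18.5, 8.2], [-0.6, 103.9, 11.6], [17.6, 129.5, 15.1]]
top knob 42 [[78.1, -68.1, 60.9], [84.5, -61.5, 65.9], [92.0, -54.7, 69.4]]
top stop 75 [[-20.2, -115.4, 28.7], [2.1, -110.4, 32.5], [18.7, -106.0, 35.7]]
top nrail 433 [[-33.4, -106.7, 20.5], [-28.6, 6.9, 24.0], [-23.5, 114.5, 27.3]]
top tall+y 46 [[-29.5, 115.3, 17.9], [23.8, 122.4, 24.9], [29.9, 131.4, 27.7]]
```

Emit:
{"method": "step_arm", "body": {
  "series": [
    [0,[2.6,-2.4,2],[0,0,0]],
    [0,[5.3,-4.9,5],[0,0,0]],
    [0,[5.3,-4.9,9],[0,0,0]],
    [0,[5.3,-4.9,13],[0,0,0]],
    [0,[5.3,-4.9,16],[0,0,0]],
    [0,[5.3,-4.9,18.3],[0,0,0]],
    [0,[5.3,-4.9,18.3],[0,0,0]],
    [0,[4.0,-4.9,18.3],[0,0,0]],
    [0,[3.0,-4.9,18.3],[0,0,0]],
    [0,[2.4,-4.9,18.3],[0,0,0]],
    [0,[1.8,-4.9,18.3],[0,0,0]],
    [0,[1.2,-4.9,18.3],[0,0,0]],
    [0,[1.2,-4.9,18.3],[0,0,0]]
  ]
}}

```text
clock: 2.95
tool_pos: [0.5011, -0.0892, 0.0665]
orientation: [-0.001, -0.026, 1.0, 0.0]
wrist_force: [-6.1, 0.6, 5.1]
grip_width: -0.002
gripper_force: 2.7
```

Emit:
{"method": "step_arm", "body": {
  "series": [
    [0,[-0.6,0,0],[0,0,0]],
    [0,[-1.2,0,0],[0,0,0]],
    [0,[-1.8,0,0],[0,0,0]],
    [0,[-2.3,0,0],[0,0,0]],
    [0,[-2.3,0,0],[0,0,0]],
    [0,[-2.3,0,0],[0,0,0]]
  ]
}}

```text
clock: 3.55
tool_pos: [0.5237, -0.088, 0.0664]
orientation: [-0.001, -0.026, 1.0, 0.0]
wrist_force: [-6.5, 0.1, 3.9]
grip_width: 0.006
gripper_force: 3.0
```

```bash
python3 - <<'E'
from loc import *
c=cap('scene','s2'); G=F(cloud(c)).reshape(-1,3)
g=G[(G[:,0]>0)&(G[:,0]<65)&(G[:,1]>-100)&(G[:,1]<-20)&(G[:,2]>72)&(G[:,2]<82)]; print(len(g),np.percentile(g,[2,50,98],axis=0).round(1).tolist())
print(robot.get_obs()['wrist_force'],F(robot.get_obs()['tool_pos']))
E
```

```text
62 [[18.2, -82.2, 72.8], [33.3, -72.7, 76.5], [48.3, -58.0, 81.1]]
[-6.70124129  0.31572877  3.08633202] [ 28.30741593 -60.74714003  66.38120022]
```

Travel is about 35 mm, past the pin. I'll retract slowly and then lift clear.

Emit:
{"method": "step_arm", "body": {
  "series": [
    [0,[0.5,0,0],[0,0,0]],
    [0,[1.0,0,0],[0,0,0]],
    [0,[1.5,0,0],[0,0,0]],
    [0,[2.5,0,0],[0,0,0]],
    [0,[4.5,0,0],[0,0,0]],
    [0,[5.5,0,0],[0,0,0]],
    [0,[5.5,0,-3],[0,0,0]],
    [0,[5.5,0,-7],[0,0,0]],
    [0,[5.5,0,-7],[0,0,0]],
    [0,[5.5,0,-7],[0,0,0]]
  ]
}}

```text
clock: 4.6
tool_pos: [0.47, -0.0914, 0.1369]
orientation: [0.001, -0.026, 1.0, -0.0]
wrist_force: [0.8, -0.4, -0.1]
grip_width: -0.002
gripper_force: 0.0
```

```bash
python3 - <<'E'
from loc import *
c=cap('top','t3'); G=F(cloud(c)).reshape(-1,3)
def b(nm,x,y,z):
    g=G[(G[:,0]>x[0])&(G[:,0]<x[1])&(G[:,1]>y[0])&(G[:,1]<y[1])&(G[:,2]>z[0])&(G[:,2]<z[1])]
    if len(g)>3: print(nm,len(g),np.percentile(g,[2,50,98],axis=0).round(1).tolist())
b('plate',(0,65),(-100,-20),(72,84)); b('knob',(70,100),(-85,-35),(60,80)); b('ballast',(-30,30),(-25,130),(32,48))
c=cap('scene','s3'); G=F(cloud(c)).reshape(-1,3)
b('plate',(0,65),(-100,-20),(72,84));b('knob',(70,100),(-85,-35),(60,80))
o=robot.get_obs(); print(F(o['tool_pos']),o['wrist_force'])
E
```

```text
knob 15 [[84.8, -68.2, 64.3], [88.8, -63.8, 66.1], [92.2, -57.8, 69.6]]
ballast 139 [[-17.7, 72.0, 35.5], [6.4, 87.5, 39.9], [20.2, 94.9, 43.3]]
plate 81 [[26.7, -82.7, 72.1], [30.6, -63.5, 77.3], [36.4, -39.1, 81.0]]
knob 35 [[77.0, -69.9, 60.0], [83.0, -62.3, 64.9], [91.5, -53.6, 68.7]]
[-26.23522862 -60.97808121 135.53223462] [-0.51728974  0.60333867  0.08793993]
```

The jaw is caught at about 24 mm with the pin down. Next: move above the lane behind the ballast's +y end and descend.

Emit:
{"method": "step_arm", "body": {
  "series": [
    [0,[-1,4,0],[0,0,0]],
    [0,[-2,8,0],[0,0,0]],
    [0,[-2.6,12,0],[0,0,0]],
    [0,[-2.6,16,0],[0,0,0]],
    [0,[-2.6,18.8,0],[0,0,0]],
    [0,[-2.6,18.8,3],[0,0,0]],
    [0,[-2.6,18.8,6],[0,0,0]],
    [0,[-2.6,18.8,8.5],[0,0,0]],
    [0,[-2.6,18.8,10.3],[0,0,0]],
    [0,[-2.6,18.8,10.3],[0,0,0]],
    [0,[-2.6,18.8,10.3],[0,0,0]]
  ]
}}

```text
clock: 5.8
tool_pos: [0.4855, 0.0979, 0.0329]
orientation: [-0.001, -0.026, 1.0, -0.0]
wrist_force: [0.4, -0.5, 0.1]
grip_width: 0.001
gripper_force: 0.0
```

```bash
python3 - <<'E'
from loc import *
o=robot.get_obs(); print(F(o['tool_pos']),o['wrist_force'])
c=cap('scene','s4'); cv2.imwrite('pics/s4c.png',cv2.resize(c['pixels'][130:260,210:380,::-1],None,fx=4.5,fy=4.5,interpolation=cv2.INTER_CUBIC))
E
```

```text
[ -0.12700041 126.83798047  32.88567558] [ 0.4311742  -0.51622319  0.1155946 ]
```

View pics/s4c.png

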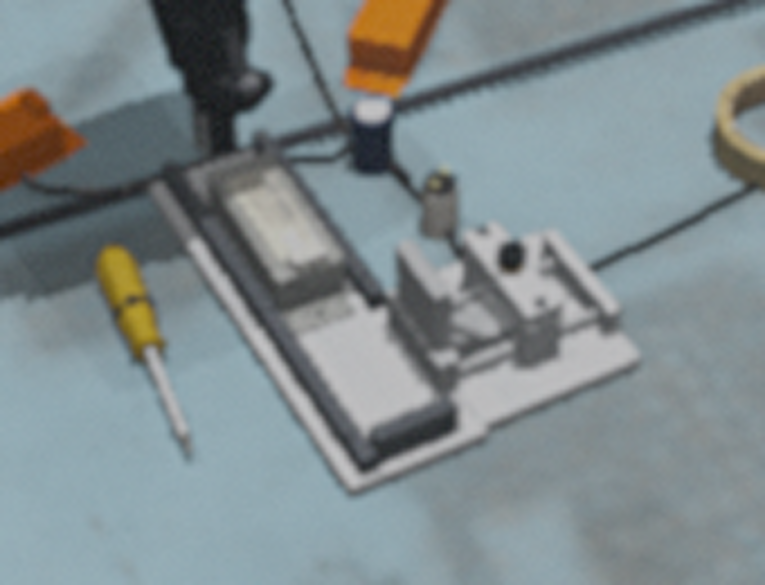

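The jaw stands open (plate at crop (420,300)), the lane is clear, and the fingers are behind the ballast's far end at (220,140). Push.

Emit:
{"method": "step_arm", "body": {
  "series": [
    [0,[0,-0.7,0],[0,0,0]],
    [0,[0,-1.3,0],[0,0,0]],
    [0,[0,-1.9,0],[0,0,0]],
    [0,[0,-2.6,0],[0,0,0]],
    [0,[0,-3.3,0],[0,0,0]],
    [0,[0,-4.0,0],[0,0,0]],
    [0,[0,-4.7,0],[0,0,0]],
    [0,[0,-5.4,0],[0,0,0]],
    [0,[0,-6.1,0],[0,0,0]],
    [0,[0,-6.8,0],[0,0,0]],
    [0,[0,-7.5,0],[0,0,0]],
    [0,[0,-8.2,0],[0,0,0]],
    [0,[0,-8.8,0],[0,0,0]],
    [0,[0,-9.3,0],[0,0,0]],
    [0,[0,-9.5,0],[0,0,0]],
    [0,[0,-9.5,0],[0,0,0]]
  ]
}}

```text
clock: 7.45
tool_pos: [0.4907, 0.0025, 0.0333]
orientation: [-0.0, -0.026, 1.0, -0.0]
wrist_force: [-0.5, 0.6, -0.1]
grip_width: 0.001
gripper_force: 0.0
```

```bash
cat > chk.py <<'E'
from loc import *
import sys
o=robot.get_obs(); print(F(o['tool_pos']),o['wrist_force'])
def b(nm,x,y,z):
    g=G[(G[:,0]>x[0])&(G[:,0]<x[1])&(G[:,1]>y[0])&(G[:,1]<y[1])&(G[:,2]>z[0])&(G[:,2]<z[1])]
    if len(g)>3: print(nm,len(g),np.percentile(g,[2,50,98],axis=0).round(1).tolist())
for n in sys.argv[1:]:
    c=cap(n,'k_'+n); G=F(cloud(c)).reshape(-1,3)
    b('ballast',(-22,22),(-99,130),(36,48)); b('plate',(16,65),(-100,-20),(72,84)); b('knob',(70,100),(-85,-35),(60,80)); b('earlow',(-15,15),(-99,-80),(5,20))
E
python3 chk.py scene
```

```text
[ 0.16002657 31.37879988 33.26478374] [-0.52607819  0.56859438 -0.05710248]
ballast 530 [[-19.7, -78.1, 36.4], [-1.9, -29.8, 39.3], [18.4, 24.4, 46.9]]
plate 77 [[26.5, -82.3, 72.6], [31.3, -61.5, 77.0], [36.5, -38.2, 80.0]]
knob 34 [[77.3, -67.7, 60.8], [83.8, -61.7, 64.5], [91.7, -53.5, 67.2]]
earlow 40 [[-14.6, -89.0, 9.1], [0.5, -84.6, 11.7], [14.1, -80.7, 14.6]]
```

About 12 mm to go. Finish slowly.

Emit:
{"method": "step_arm", "body": {
  "series": [
    [0,[0,-0.3,0],[0,0,0]],
    [0,[0,-0.6,0],[0,0,0]],
    [0,[0,-0.8,0],[0,0,0]],
    [0,[0,-1.0,0],[0,0,0]],
    [0,[0,-1.1,0],[0,0,0]],
    [0,[0,-1.1,0],[0,0,0]]
  ]
}}

```text
clock: 8.1
tool_pos: [0.4914, -0.0082, 0.0333]
orientation: [0.0, -0.026, 1.0, -0.0]
wrist_force: [0.9, 0.7, -0.4]
grip_width: -0.002
gripper_force: 0.0
```

Emit:
{"method": "step_arm", "body": {
  "series": [
    [0,[0,-0.1,0],[0,0,0]],
    [0,[0,-0.2,0],[0,0,0]],
    [0,[0,-0.2,0],[0,0,0]]
  ]
}}

```text
clock: 8.4
tool_pos: [0.4913, -0.0093, 0.0333]
orientation: [-0.0, -0.026, 1.0, 0.0]
wrist_force: [0.0, 9.0, 0.3]
grip_width: 0.001
gripper_force: 4.2
```

9 N: it is against the stop. Back off and rise.

Emit:
{"method": "step_arm", "body": {
  "series": [
    [0,[0,0.5,0],[0,0,0]],
    [0,[0,2,0],[0,0,0]],
    [0,[0,4,0],[0,0,0]],
    [0,[0,6,-2],[0,0,0]],
    [0,[0,8,-6],[0,0,0]],
    [0,[0,12,-10],[0,0,0]],
    [0,[0,16,-14],[0,0,0]],
    [0,[0,20,-16],[0,0,0]],
    [0,[0,20,-16],[0,0,0]],
    [0,[0,20,-16],[0,0,0]]
  ]
}}

```text
clock: 9.4
tool_pos: [0.4811, 0.1907, 0.1938]
orientation: [0.001, -0.027, 1.0, 0.0]
wrist_force: [-0.5, -1.0, -0.4]
grip_width: 0.002
gripper_force: 0.0
```

```bash
python3 chk.py top scene; python3 - <<'E'
import cv2
i=cv2.imread('pics/k_top.png'); cv2.imwrite('pics/ktc.png',cv2.resize(i[155:285,205:345],None,fx=4.5,fy=4.5,interpolation=cv2.INTER_CUBIC))
E
```

```text
[  0.33965906 219.77479282 193.81053068] [-0.52778571 -1.04712463 -0.38567946]
ballast 705 [[-17.9, -88.8, 36.5], [0.7, -42.7, 39.8], [19.0, 2.8, 45.7]]
plate 95 [[28.0, -81.6, 72.5], [32.1, -59.9, 78.4], [37.3, -40.4, 81.7]]
knob 42 [[77.9, -68.1, 60.7], [84.7, -61.5, 66.2], [92.4, -54.7, 69.7]]
earlow 42 [[-13.5, -98.8, 9.2], [-0.5, -94.8, 12.3], [14.6, -91.9, 16.0]]
ballast 504 [[-19.8, -89.9, 36.3], [-1.7, -44.1, 39.3], [18.5, 3.7, 46.7]]
plate 75 [[27.1, -82.9, 73.3], [31.0, -64.1, 77.0], [37.3, -39.2, 80.5]]
knob 34 [[77.1, -68.0, 60.7], [83.4, -62.4, 64.7], [91.8, -54.4, 67.8]]
earlow 28 [[-12.9, -91.3, 11.4], [1.1, -89.0, 16.1], [13.7, -86.4, 19.6]]
```

View pics/ktc.png

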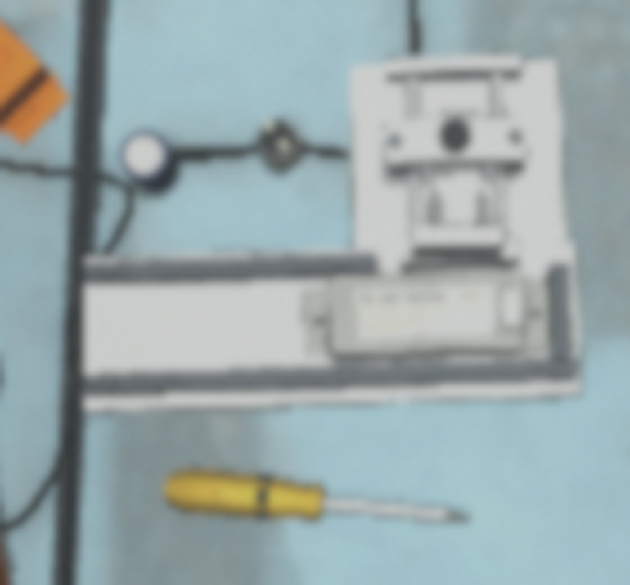

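The ballast lies straight in the lane (crop 305-550, 275-355), its ear against the end stop at x≈550. The jaw is half open behind it, and the other things are unmoved. Handing in.

```bash
python3 -c "
from bench import robot
print(robot.job_done())"
```

```text
the job is handed in; nothing more can be done
None
```

The jaw is caught half open on its lowered pin, the ballast rests against the end stop and the bench items look unmoved. I handed the job in at about 9.5 s of the 48 s allowed; the hand-in returned no verdict.

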